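Dock a power supply in the test bay with the isolator off, then switch back on

TASK

The power supply in the blue test bay was left sticking out with the bay's power on. Turn the red-handled isolator off, then, with it off, push the power supply fully home in the bay, and then turn the red isolator back on. Leave the black-handled isolator, the screwdriver and the flat disk drive as they are, and do not shift the power supply while the red handle is on.

Things in the scene. Friction and masses are not known exactly. Their poses are not given: they have to be found in the camera images.
- red_handle (a joint): Red handle about the vertical through red_switch's origin: 0 = OFF, 1.571 = ON (end stops); starts ON; grows clockwise from above. In that body's frame it points to -y OFF, to -x ON (at angle 4.712 - value, counter-clockwise from +x). Over-centre spring: held at each end by 0.35 N m; past the middle (0.785) it snaps to the far end, before it it springs back; 6 N at 60 mm turns it.
- red_switch: Isolator of the bay: fixed grey enclosure 120 x 120 x 80 mm high, yellow top plate; origin at the centre of its underside, on the table, z up. Red handle on top: hub of 22 mm radius and one straight grip, 20 mm wide, its end 85 mm from the axis, underside 94 mm and top 122 mm above the table. Green mark: ON; white mark: OFF. The grip can be pushed from its side with shut fingers.
- red_handle_tip (a point): Middle of the end face of the red grip, 85 mm from the axis, 108 mm above the table; turns with the handle.
- black_handle (a joint): Angle of the black handle of the neighbouring isolator (same build and sense): it starts OFF at 0 and must stay so.
- black_switch: Fixed enclosure of the neighbouring isolator, same size and frame as the red one, with a bare metal top plate and a black handle, which points to this frame's -y. Not to be operated.
- bay: Fixed test bay, open on top and at its -x end (front). Origin on the table, z up. Floor plate 8 mm thick, x -130 to +90 mm, 110 mm wide; two blue side rails, tops 38 mm above the table, x -80 to +70 mm, 74 mm apart; black rear connector block, 68 mm high, whose front face at x = +70 mm is the stop.
- module: Loose steel power supply, 150 (x) x 70 x 40 mm high, 0.55 kg, orange band at its front end; origin at the centre of its underside. Lies on the bay's floor between the rails, in line with the bay, 45 to 75 mm short of home. Home: rear face on the stop, origin at x = -5 mm of bay, front face level with the front ends of the blue rails. Sliding it takes 3 to 12 N.
- screwdriver: Loose screwdriver, 170 mm long, lying on the bench; bystander, leave alone. Origin at its underside, midway.
- drive: Loose dark flat disk drive, 100 x 70 x 15 mm, lying on the bench; bystander, leave alone. Origin at the centre of its underside.
There are look-alikes about, which are no part of the job. Leave any pink look-alike of the module alone.

How it is judged:
By the outcome, as a careful person would: the job done as asked, in the order asked, and still so for the second after the job is handed in, with the robot touching nothing.
It also fails if it takes over 61 s, if anything falls off the work surface, if the arm or the gripper's body presses on something with over 40 N, if the wrist force passes 120 N, or if a joint passes its speed limit or range.

ROBOT

A 6-joint arm with a two-finger parallel gripper is mounted at the origin on the work surface. World frame = base frame: x ahead of the robot, y to its left, z up, the work surface at z = 0. Lengths are in m, angles in rad, forces in N, time in s.
With the tool pointing down it reaches from about 0.35 to 0.95 m from the base axis. Payload 17.4 kg.
Tool frame: the origin (TCP) lies at the very end of the fingers, on their centre line; the grasp point (between the pads) lies 19 mm behind it; z points along the fingers, y is the line along which they close (so a half turn about z gives the same grasp; the last joint's range is limited). The gripper opens to 93 mm and grips with 3 to 60 N. Pads are 15 mm wide; open, the fingers measure 128 mm over their backs; the gripper's body (75 mm by 188 mm) begins 65 mm behind the grasp point.
Start: joints at [1.089, 0.116, 1.442, -0, 1.584, -0.038], TCP at [0.29, 0.61, 0.219] pointing down, gripper open.
Joint ranges: [-2.83, 2.83], [-0.83, 2.19], [0.07, 2.5], [-1.14, 4.28], [0.01, 3], [-2.97, 2.97]. Speed limits (rad/s): [1.89, 1.89, 2.22, 3.14, 3.14, 3.14].

INTERFACE

Orientations are given as a unit quaternion [w, x, y, z].
In Python, from bench import manip, cams gives the robot as it stands. The module is installed in compiled form; this text tells all that it offers. Calls block until the motion is done:
- manip.movep(position, orientation): joint-space move of the TCP to a pose.
- manip.servo_line(position, frame=None, feed=0.15, f_stop=None): straight line of the TCP; frame=None keeps the orientation; feed is the mean speed in m/s. With f_stop (N) it stops when the force on the tool has changed by that much, and returns True; else False.
- manip.goto_joints(angles): joint-space move.
- manip.ungrasp() and manip.close(strength=None): open the fingers fully, or close them until they stop; strength is the grip in N (None keeps the last).
- manip.pause(seconds).
- manip.solve_ik(position, orientation): joint angles nearest the present ones, or None.
- manip.get_state(): the state.
- cams.read_camera(name): name is "scene" or "top"; returns a dict with "image" (420x560x3 uint8, red, green, blue), "range_z" (420x560 float32, m along the optical axis (not along the pixel's ray), 0 where there is no reading), "vertical_fov" (degrees; the focal length in pixels is half the picture's height over the tangent of half this angle, whatever the lens; pixels are square), "cx", "cy" (the principal point, pixels), "pose" (4x4, takes a point from camera to world coordinates). Camera axes: x right, y down, z forward; pixel columns grow to the right and rows downward; lengths in m; the calibration is good to about 2 mm. A picture is of the moment at which its call begins.
A pose or a line that the arm cannot do raises manip.PlanningError and nothing moves.
- manip.close_job(): hands the job in; it is judged then, once.
The state is a dict: "t": time; "joints": joint angles; "qvel": joint speeds; "effort": joint torques, N m; "ee_pos": TCP position; "orientation": TCP orientation; "wrist_force": force on the tool from outside, world axes, zero at the start; "moment": the same for the moment, N m; "finger_gap": opening from 0.0 (shut) to 1.0 (fully open); "finger_force": force on a finger pad.
Only numpy, scipy, OpenCV 4.12 (cv2) and the standard library are available. Lean on these libraries where they do the work, as an engineer would, in place of code of your own. Each camera call takes 0.05 s, during which the arm holds its last target. There are 200 camera calls.

## Working session

There is one attempt and no reset: what is moved stays moved. The work goes in short steps, each a Python script; the robot and the scene stay as the last script left them, time stands still between calls to the robot, and variables do not carry over. Pictures are saved under pics/ and viewed, at most 10 in all, crops included, and the job is handed in when it is done.

```bash
mkdir -p pics; cat > h.py <<'E'
import numpy as np, cv2
from bench import manip, cams
def save(n,name):
    c=cams.read_camera(n); cv2.imwrite(f"pics/{name}.png",cv2.cvtColor(c["image"],cv2.COLOR_RGB2BGR)); return c
def cloud(c):
    H,W=c["range_z"].shape; f=H/2/np.tan(np.radians(c["vertical_fov"])/2)
    v,u=np.mgrid[:H,:W]; z=c["range_z"]
    P=np.stack([(u-c["cx"])/f*z,(v-c["cy"])/f*z,z],-1)
    return P@c["pose"][:3,:3].T+c["pose"][:3,3]
E
python3 - <<'E'
from h import *
for n in("scene","top"):
    c=save(n,n+"0"); np.savez(n+"0.npz",**c); print(n,c["vertical_fov"],c["cx"],c["cy"],c["pose"].round(3).tolist(),(c["range_z"]>0).mean())
s=manip.get_state();print(s["t"],s["ee_pos"],s["orientation"],s["finger_gap"])
E
```

```text
scene 43.91352539933041 272.691071804027 220.50634245555375 [[0.16, 0.541, -0.826, 1.355], [0.987, -0.077, 0.141, -0.174], [0.013, -0.837, -0.546, 0.726], [0.0, 0.0, 0.0, 1.0]] 0.9959863945578231
top 43.991651377787996 270.90362348272913 203.50832514199888 [[0.018, -0.984, 0.175, 0.181], [-1.0, -0.019, -0.007, -0.016], [0.01, -0.175, -0.984, 1.46], [0.0, 0.0, 0.0, 1.0]] 0.9959863945578231
0.1 [0.28976735 0.60944971 0.21798012] [-1.23020483e-04  2.20080980e-01  9.75481471e-01 -4.97357567e-04] 0.9996650406936723
```

View pics/scene0.png

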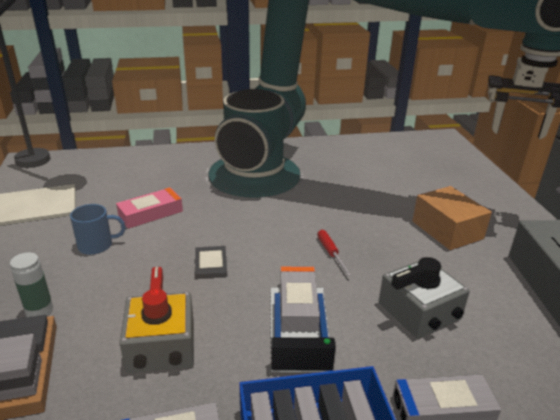

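View pics/top0.png

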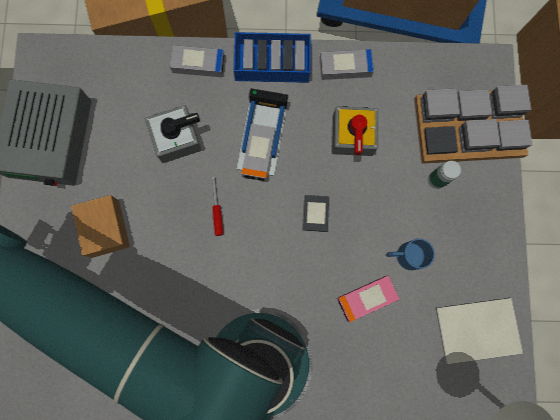

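The top view shows the red isolator at (357,130), its grip pointing down the image towards (358,152), i.e. -x (ON). The bay and module run from (268,98) to (255,175), with the orange front nearest the robot. The black isolator is at (172,127), the drive at (316,213) and the screwdriver at (217,205).

```bash
cat > meas.py <<'E'
from h import *
def masks(c):
    hsv=cv2.cvtColor(c["image"],cv2.COLOR_RGB2HSV); return hsv[...,0].astype(int),hsv[...,1],hsv[...,2]
def stat(n,P):
    if len(P)<5: print(n,len(P));return
    r=cv2.minAreaRect((P[:,:2]*1000).astype(np.float32))
    print(n,len(P),"mean",P.mean(0).round(4),"rect c",np.round(r[0],1),"size",np.round(r[1],1),"ang",round(r[2],1),"z5/95",np.percentile(P[:,2],[5,95]).round(4))
def run(c):
    P=cloud(c);h,s,v=masks(c);X,Y,Z=P[...,0],P[...,1],P[...,2]
    red_roi=(X>.5)&(X<.9)&(Y<-.1)&(Y>-.42)
    bay_roi=(X>.42)&(X<.9)&(Y<.16)&(Y>-.1)
    stat("yellow",P[red_roi&(h>20)&(h<35)&(s>150)&(Z>.06)&(Z<.095)])
    stat("redgrip",P[red_roi&((h<8)|(h>172))&(s>140)&(Z>.112)&(Z<.13)])
    R=bay_roi&(h>100)&(h<125)&(s>130)&(Z>.03)&(Z<.045); stat("rails",P[R])
    M=bay_roi&(Z>.0435)&(Z<.054)&(abs(X-.62)<.16); stat("modtop",P[M])
    stat("orange",P[bay_roi&(h>5)&(h<18)&(s>150)&(Z>.04)&(Z<.056)])
    stat("conn",P[bay_roi&(Z>.062)&(Z<.075)])
    stat("drive",P[(X>.3)&(X<.55)&(Y<-.05)&(Y>-.25)&(Z>.01)&(Z<.022)])
E
python3 - <<'E'
from meas import *
for n in("top","scene"):
    print(n);run(dict(np.load(n+"0.npz")))
E
```

```text
top
yellow 820 mean [ 0.6494 -0.2562  0.0801] rect c [ 649.1 -259.5] size [100.2 103.7] ang 89.0 z5/95 [0.0749 0.0856]
redgrip 332 mean [ 0.6263 -0.2562  0.1212] rect c [ 615.4 -255.9] size [ 41.6 105.9] ang 87.1 z5/95 [0.1164 0.1261]
rails 599 mean [0.7278 0.0234 0.0376] rect c [734.8  51.4] size [247.5 286.8] ang 74.6 z5/95 [0.0317 0.0434]
modtop 1214 mean [0.5891 0.0132 0.0482] rect c [628.3   7.3] size [106.6 241.9] ang 80.1 z5/95 [0.0443 0.0526]
orange 136 mean [0.5199 0.0238 0.0482] rect c [519.8  23.3] size [67.5 18.3] ang 82.4 z5/95 [0.0425 0.0532]
conn 598 mean [ 0.7786 -0.0023  0.0674] rect c [807.9  -2.9] size [191.8 172.2] ang 87.8 z5/95 [0.0626 0.0727]
drive 821 mean [ 0.4151 -0.1515  0.015 ] rect c [ 419.4 -153.9] size [157.9 105.4] ang 17.0 z5/95 [0.0108 0.0197]
scene
yellow 1338 mean [ 0.6606 -0.2584  0.0792] rect c [ 649.1 -260.5] size [ 98.2 102.6] ang 89.1 z5/95 [0.0774 0.0811]
redgrip 563 mean [ 0.6373 -0.2584  0.1203] rect c [ 619.7 -259.9] size [102.7  39.1] ang 2.3 z5/95 [0.1144 0.1228]
rails 1037 mean [0.7747 0.0522 0.0383] rect c [734.6  53.1] size [249.2 282. ] ang 74.0 z5/95 [0.0329 0.0437]
modtop 2062 mean [0.6113 0.0072 0.0474] rect c [635.3  13.5] size [107.7 253.2] ang 76.0 z5/95 [0.0448 0.0505]
orange 129 mean [0.5185 0.0224 0.0476] rect c [517.6  22.4] size [67.1 17. ] ang 79.6 z5/95 [0.0453 0.0498]
conn 1572 mean [0.7838 0.0011 0.067 ] rect c [797.5  17.3] size [212.8 130. ] ang 65.7 z5/95 [0.063  0.0701]
drive 876 mean [ 0.4194 -0.1546  0.0142] rect c [ 416.3 -153.6] size [ 69.1 104.5] ang 87.9 z5/95 [0.0117 0.0163]
```

```bash
cat > bay.py <<'E'
from meas import *
def bay(c):
    P=cloud(c);h,s,v=masks(c);X,Y,Z=P[...,0],P[...,1],P[...,2]
    org=np.array([.519,.023])
    d=np.array([np.cos(-.165),np.sin(-.165)]); a=(X-org[0])*d[0]+(Y-org[1])*d[1]; b=-(X-org[0])*d[1]+(Y-org[1])*d[0]
    roi=(abs(b)<.065)&(a>-.03)
    blue=(h>100)&(h<125)&(s>130)
    for sg in(1,-1):
        stat("rail%+d"%sg,P[roi&(b*sg>.03)&(a<.27)&blue&(Z>.033)&(Z<.043)])
    m=(roi&(a<.19)&(abs(b)<.04)&(Z>.042)&(Z<.055)&~blue).astype(np.uint8)
    n,l,st,_=cv2.connectedComponentsWithStats(m); M=l==1+st[1:,4].argmax()
    stat("mod",P[M]); 
    vx=cv2.fitLine((P[M][:,:2]*1000).astype(np.float32),cv2.DIST_L2,0,.01,.01).ravel(); print("modline yaw",np.degrees(np.arctan2(vx[1],vx[0])),vx)
    stat("conn",P[roi&(a<.32)&(a>.15)&(Z>.064)&(Z<.072)])
E
python3 - <<'E'
from bay import *
for n in("top","scene"):
    print(n);bay(dict(np.load(n+"0.npz")))
E
```

```text
top
rail+1 146 mean [0.6622 0.0436 0.0375] rect c [660.5  44.3] size [ 11. 149.] ang 81.8 z5/95 [0.0337 0.0412]
rail-1 168 mean [ 0.6455 -0.0401  0.0376] rect c [648.9 -40.7] size [ 11.8 150.4] ang 80.9 z5/95 [0.0337 0.0411]
mod 1237 mean [0.5821 0.0145 0.048 ] rect c [583.6  14.3] size [ 69.8 152.3] ang 80.9 z5/95 [0.0434 0.0527]
modline yaw -9.06684 [ 9.8750520e-01 -1.5758659e-01  5.8214722e+02  1.4537764e+01]
conn 367 mean [ 0.7585 -0.0146  0.0677] rect c [774.6 -19.2] size [127.  100.3] ang 80.0 z5/95 [0.0645 0.0712]
scene
rail+1 183 mean [0.6576 0.0427 0.0368] rect c [646.9  44.3] size [  9.8 118.7] ang 80.5 z5/95 [0.0345 0.0393]
rail-1 182 mean [ 0.644  -0.0412  0.0372] rect c [635.7 -39.9] size [  7.7 118.8] ang 80.5 z5/95 [0.0353 0.0394]
mod 1817 mean [0.5909 0.0106 0.0472] rect c [582.9  12.3] size [ 70.2 156.4] ang 80.6 z5/95 [0.0447 0.0495]
modline yaw -8.656624 [ 9.8860812e-01 -1.5051244e-01  5.9090106e+02  1.0551158e+01]
conn 1077 mean [ 0.7647 -0.0181  0.0672] rect c [769.8 -24.3] size [130.9  97. ] ang 87.9 z5/95 [0.0646 0.07  ]
```

```bash
cat > act.py <<'E'
from meas import *
A=np.array([.649,-.2595]); D=np.radians(-9.1); d=np.array([np.cos(D),np.sin(D)]); HOME=np.array([.6547,.0018])
def q(psi):
    a=(psi+np.pi/2)/2; return [0,np.cos(a),np.sin(a),0]
def unit(t): return np.array([np.cos(t),np.sin(t)])
def fp(th,off,side,z,r=.060):   # th: grip angle past ON (ccw); side -1: finger behind for ccw push, +1 for cw
    u=np.pi+np.radians(th); return [*(A+r*unit(u)+off*unit(u+side*np.pi/2)),z], q(np.radians(th))
def turn(ths,side):
    p,o=fp(ths[0],.038,side,.21); manip.movep(p,o)
    p[2]=.101; manip.servo_line(p,feed=.15)
    for t in ths:
        p,o=fp(t,.0175,side,.101); manip.servo_line(p,o,feed=.08)
    p,o=fp(ths[-1],.035,side,.101); manip.servo_line(p,o,feed=.1)
    p[2]=.21; manip.servo_line(p,feed=.2)
    s=manip.get_state();print(s["t"],s["ee_pos"],s["wrist_force"].round(2))
E
python3 - <<'E'
from act import *
manip.close(20)
turn([0,12,24,36,48,58,68],-1)
p=[*(HOME-.185*d),.21]; manip.movep(p,q(D+np.pi/2))
c=save("scene","off"); run(c)
print(manip.get_state()["t"])
E
```

```text
9.025 [ 0.59391247 -0.30189475  0.2085446 ] [-0.18 -0.4  -0.86]
yellow 1119 mean [ 0.6666 -0.2507  0.0792] rect c [ 649.4 -260.6] size [ 98.6 101.3] ang 88.9 z5/95 [0.0773 0.0812]
redgrip 699 mean [ 0.6533 -0.2813  0.1195] rect c [ 651.9 -291.2] size [ 43.4 101.2] ang 2.1 z5/95 [0.1132 0.1227]
rails 1041 mean [0.7727 0.0523 0.0384] rect c [738.4  51. ] size [233.8 288. ] ang 77.9 z5/95 [0.0327 0.0438]
modtop 2054 mean [0.6114 0.0071 0.0474] rect c [633.3   9.3] size [109.4 250.1] ang 78.6 z5/95 [0.0448 0.0506]
orange 102 mean [0.5188 0.02   0.0473] rect c [519.6  22. ] size [62.9 15.5] ang 82.6 z5/95 [0.0452 0.0493]
conn 1588 mean [0.7841 0.0011 0.0669] rect c [798.3  17.2] size [213.1 128.9] ang 65.3 z5/95 [0.063  0.0701]
drive 880 mean [ 0.4192 -0.1546  0.014 ] rect c [ 415.9 -153.9] size [ 69.1 103.6] ang 87.4 z5/95 [0.0115 0.0163]
10.4083
```

View pics/off.png

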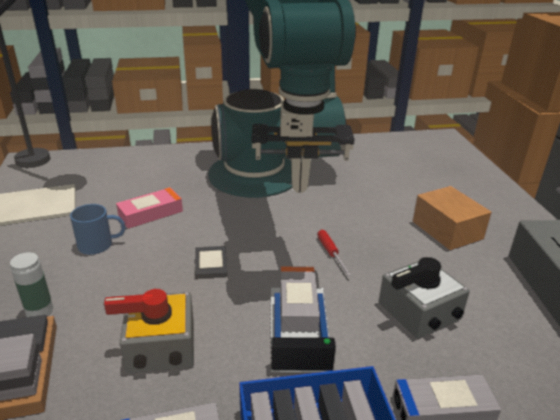

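The red grip now points left in the image, from (155,300) to (110,305), which is -y, so it is OFF. The module hasn't moved, and the gripper is in front of it. Next I push the module home.

```bash
python3 - <<'E'
from act import *
from bay import bay
P=lambda a,z:[*(HOME+a*d),z]
manip.servo_line(P(-.185,.026),feed=.15)
manip.servo_line(P(-.095,.026),feed=.06,f_stop=30)
print("adv",(manip.get_state()["ee_pos"][:2]-HOME)@d)
hit=manip.servo_line(P(-.072,.026),feed=.02,f_stop=22)
s=manip.get_state();print(hit,"adv",(s["ee_pos"][:2]-HOME)@d,"expect -.0825",s["wrist_force"],s["t"])
manip.servo_line(P(-.14,.026),feed=.12)
manip.servo_line(P(-.14,.20),feed=.2)
p,o=fp(90,.038,1,.21); manip.movep(p,o)
for n in("top","scene"): c=save(n,n+"home"); bay(c)
print(manip.get_state()["t"])
E
```

```text
adv -0.09495511079891553
True adv -0.08479979308937735 expect -.0825 [ 0.8823006   0.14997198 -0.70777163] 14.0917
rail+1 143 mean [0.6624 0.0437 0.0374] rect c [660.9  43.7] size [ 12.5 149.9] ang 82.2 z5/95 [0.0337 0.0413]
rail-1 165 mean [ 0.646  -0.0398  0.0376] rect c [646.9 -40. ] size [ 10.7 149.3] ang 80.9 z5/95 [0.034  0.0414]
mod 1036 mean [0.6422 0.0048 0.048 ] rect c [642.2   3.5] size [ 72.8 130. ] ang 80.7 z5/95 [0.0433 0.0529]
modline yaw -8.962461 [ 9.8779064e-01 -1.5578733e-01  6.4222321e+02  4.7920885e+00]
conn 357 mean [ 0.7565 -0.015   0.0678] rect c [778.3 -20.2] size [127.2 105.2] ang 80.6 z5/95 [0.0645 0.0712]
rail+1 152 mean [0.6537 0.0441 0.0371] rect c [650.5  44.4] size [  7.5 112.2] ang 81.1 z5/95 [0.035  0.0392]
rail-1 165 mean [ 0.6451 -0.0412  0.0373] rect c [636.1 -39.9] size [  7.5 118.4] ang 80.2 z5/95 [0.0354 0.0393]
mod 1729 mean [0.6472 0.0015 0.0473] rect c [642.9   2.3] size [ 70.1 129. ] ang 80.9 z5/95 [0.0453 0.0493]
modline yaw -8.657159 [ 9.8860669e-01 -1.5052167e-01  6.4716113e+02  1.5269209e+00]
conn 1073 mean [ 0.7648 -0.0174  0.0673] rect c [770.3 -24.4] size [130.5  96.3] ang 87.8 z5/95 [0.0647 0.07  ]
17.2417
```

View pics/tophome.png

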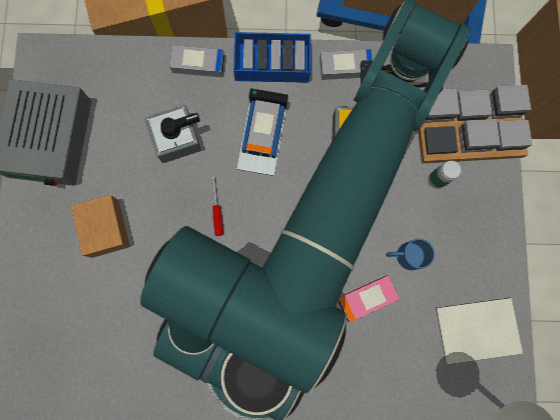

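The image shows the orange front (262,150) level with the rail ends. I'll push once more to confirm it is seated before turning the power on.

```bash
python3 - <<'E'
from act import *
P=lambda a,z:[*(HOME+a*d),z]
manip.movep(P(-.12,.20),q(D+np.pi/2))
manip.servo_line(P(-.12,.026),feed=.15)
manip.servo_line(P(-.092,.026),feed=.08,f_stop=20)
for i in range(2):
    hit=manip.servo_line(P(-.070,.026),feed=.015,f_stop=33)
    s=manip.get_state();print(hit,"adv",(s["ee_pos"][:2]-HOME)@d,s["wrist_force"],s["t"])
manip.servo_line(P(-.14,.026),feed=.12)
manip.servo_line(P(-.14,.20),feed=.2)
c=save("top","home2")
P3=cloud(c);h,s_,v=masks(c);X,Y,Z=P3[...,0],P3[...,1],P3[...,2]
a=(X-HOME[0])*d[0]+(Y-HOME[1])*d[1]; b=-(X-HOME[0])*d[1]+(Y-HOME[1])*d[0]
big=cv2.resize(cv2.cvtColor(c["image"],cv2.COLOR_RGB2BGR)[75:185,215:315],None,fx=5,fy=5,interpolation=cv2.INTER_CUBIC);cv2.imwrite("pics/crop.png",big)
print(manip.get_state()["t"])
E
```

```text
True adv -0.0848533029404171 [-0.34630306 -0.91391571 -0.07585368] 21.2
True adv -0.08498906307278468 [ 0.07154454  0.17729994 -0.60684668] 21.6
23.275
```

View pics/crop.png

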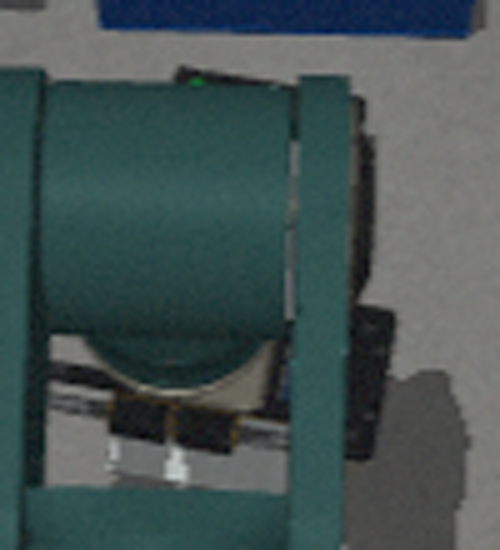

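The crop shows only the arm over the bay. The force result is clear, though: the finger stopped within 0.2 mm of the same place at 22 N and at 33 N twice, so the module is on its stop. Now I turn the isolator on.

```bash
python3 - <<'E'
from act import *
from bay import bay
turn([90,78,66,54,42,32,22],1)
manip.movep([.40,-.50,.25],q(np.radians(-30)))
for n in("top","scene"): c=save(n,n+"end"); run(c); bay(c)
print(manip.get_state()["t"])
E
```

```text
29.0833 [ 0.60616236 -0.3141547   0.20861847] [-0.25 -0.27 -0.53]
yellow 823 mean [ 0.6496 -0.2564  0.0799] rect c [ 649.4 -258.8] size [ 99.4 102.9] ang 89.1 z5/95 [0.0752 0.0853]
redgrip 330 mean [ 0.626  -0.2563  0.1211] rect c [ 615.4 -257.3] size [ 42.  104.1] ang 89.9 z5/95 [0.1161 0.1261]
rails 603 mean [0.7251 0.0214 0.0377] rect c [728.   53.4] size [247.6 272.6] ang 74.6 z5/95 [0.0323 0.0433]
modtop 1173 mean [0.6553 0.0024 0.0482] rect c [657.9  -9.1] size [108.4 166.1] ang 88.1 z5/95 [0.0442 0.0523]
orange 132 mean [0.5908 0.0123 0.048 ] rect c [590.7  12.5] size [68.4 15.9] ang 80.4 z5/95 [0.0436 0.0521]
conn 572 mean [ 0.7796 -0.001   0.0674] rect c [810.1  -3.5] size [190.1 176.2] ang 89.2 z5/95 [0.0626 0.0724]
drive 830 mean [ 0.4149 -0.1515  0.0151] rect c [ 432.8 -155.5] size [168.7  97.6] ang 3.4 z5/95 [0.0109 0.02  ]
rail+1 153 mean [0.6613 0.0438 0.0375] rect c [661.1  44.4] size [ 11.2 149.1] ang 81.6 z5/95 [0.0337 0.0418]
rail-1 177 mean [ 0.6493 -0.0404  0.0375] rect c [647.9 -40. ] size [ 11.6 151.8] ang 80.3 z5/95 [0.0335 0.0415]
mod 1040 mean [0.6424 0.0049
[... 893 characters left out ...]
] size [213.8 131.4] ang 65.3 z5/95 [0.063  0.0701]
drive 878 mean [ 0.4195 -0.1544  0.0141] rect c [ 416.8 -154. ] size [ 69.1 104.8] ang 87.4 z5/95 [0.0115 0.0163]
rail+1 155 mean [0.6539 0.044  0.0373] rect c [649.1  45.1] size [  7.7 115.4] ang 80.4 z5/95 [0.0354 0.0394]
rail-1 169 mean [ 0.645  -0.0414  0.0372] rect c [637.6 -40.2] size [  7.7 116.7] ang 80.6 z5/95 [0.0352 0.0391]
mod 1731 mean [0.6469 0.0014 0.0473] rect c [643.2   2.2] size [ 70.1 128.3] ang 81.1 z5/95 [0.0453 0.0494]
modline yaw -9.071351 [ 9.8749274e-01 -1.5766433e-01  6.4691937e+02  1.4201531e+00]
conn 1075 mean [ 0.7647 -0.0178  0.0672] rect c [770.6 -24.2] size [130.4  94.7] ang 87.6 z5/95 [0.0646 0.0698]
30.2667
```

View pics/topend.png

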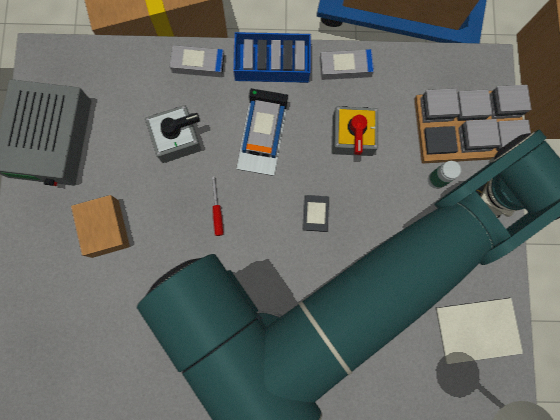

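View pics/sceneend.png

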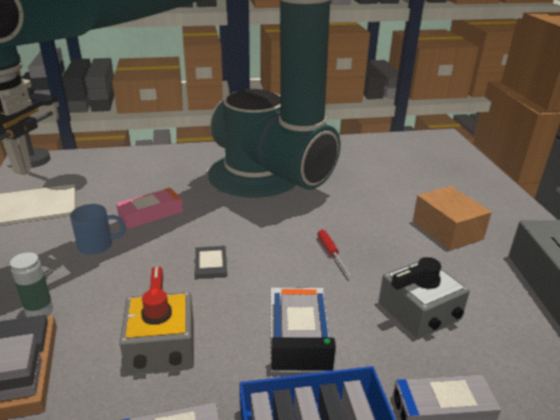

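Both views show the red grip back at -x (ON), as it started. The module's front (262,150) is level with the rail ends, having moved 72 mm. The black isolator, screwdriver and drive are where they were, and the gripper is clear.

```bash
python3 -c "
from bench import manip
print(manip.close_job())"
```

```text
the job is handed in; nothing more can be done
None
```

I turned the red isolator off, pushed the power supply home onto its stop, turned the isolator back on, and handed the job in at about 30 s; the final pictures show the black isolator, screwdriver and drive unmoved.

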